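Set out the bearing range by size

TASK

Set out the four loose round metal parts (needle bearing, cup, roller ring, black bearing) on the four pads of the display board in order of outside diameter: the smallest on the pad next to the folded card, then growing pad by pad to the largest next to the V-block. Set each one down centred on its pad, the same way up as it is now, and let go of it.

Things in the scene. Friction and masses are not known exactly. Their poses are not given: they have to be found in the camera images.
- display_board: fixed pale wooden board flat on the table, 450 x 92 x 6 mm, y along it; origin on the middle line of its underside, 85 mm from its +y end. Four pads at y = -272, -184, -96, -8 mm; beyond them at y = -345 and +65 mm stand a folded card and a V-block (grey steel, V groove on top, 45 x 40 mm, 34 high, fixed), either way round
- pad_1_top (a point): round flat black rubber pad, 66 mm across and 3 mm thick, fixed on the display board, number 1 of the four counted along the board's +y; all four look alike; the point is the centre of its top face, 9 mm above the table
- pad_2_top (a point): round flat black rubber pad, 66 mm across and 3 mm thick, fixed on the display board, number 2 of the four counted along the board's +y; all four look alike; the point is the centre of its top face, 9 mm above the table
- pad_3_top (a point): round flat black rubber pad, 66 mm across and 3 mm thick, fixed on the display board, number 3 of the four counted along the board's +y; all four look alike; the point is the centre of its top face, 9 mm above the table
- pad_4_top (a point): round flat black rubber pad, 66 mm across and 3 mm thick, fixed on the display board, number 4 of the four counted along the board's +y; all four look alike; the point is the centre of its top face, 9 mm above the table
- card: folded white card (a little tent with a coloured stripe), 88 x 34 mm and 42 mm high, fixed at one end of the board with its ridge across the board; origin at the centre of its underside. It marks the end for the smallest part; the V-block stands at the opposite end
- needle_bearing_center (a point): needle bearing: small bright steel ring with a dark inner edge, outside diameter 23 mm, 17 mm high, loose, standing flat on the table with its axis (z) upright; the point is its centre, half-way up. Grasp it across its outside
- cup_center (a point): drawn steel cup: plain grey, thin-walled, open at the top, outside diameter 40 mm, 24 mm high, loose, standing with its opening and z up; the point is its centre, half-way up. Grasp it across its outside
- roller_ring_center (a point): roller ring: bright steel open bearing lying flat, outside diameter 52 mm, 16 mm high, loose, z up; the point is its centre, half-way up. Grasp it across its outside
- black_bearing_center (a point): black bearing: dark ring with a brass-coloured cage, lying flat, outside diameter 62 mm, 15 mm high, loose, z up; the point is its centre, half-way up. Grasp it across its outside

How it is judged:
At the end, for the whole second after the job is handed in: From the card's end to the V-block's: needle bearing, cup, roller ring, black bearing, one on each pad; each centre within 12 mm of its pad's along and across the board and 3 mm of its resting height, upright as at the start (0.15 rad), released and at rest (under 20 mm/s) (angle between each of needle_bearing_center, cup_center, roller_ring_center, black_bearing_center's own z axis and vertical below 0.15 rad and linear speed of each of needle_bearing, cup, roller_ring, black_bearing below 0.02 m/s and ((y of card in the frame of display_board below -0.14 m and (x of needle_bearing_center in the frame of display_board between -0.012 and 0.012 m and y of needle_bearing_center in the frame of display_board between -0.284 and -0.26 m and z of needle_bearing_center in the frame of display_board between 0.0145 and 0.0205 m) and (x of cup_center in the frame of display_board between -0.012 and 0.012 m and y of cup_center in the frame of display_board between -0.196 and -0.172 m and z of cup_center in the frame of display_board between 0.018 and 0.024 m) and (x of roller_ring_center in the frame of display_board between -0.012 and 0.012 m and y of roller_ring_center in the frame of display_board between -0.108 and -0.084 m and z of roller_ring_center in the frame of display_board between 0.014 and 0.02 m) and (x of black_bearing_center in the frame of display_board between -0.012 and 0.012 m and y of black_bearing_center in the frame of display_board between -0.02 and 0.004 m and z of black_bearing_center in the frame of display_board between 0.0135 and 0.0195 m)) or (y of card in the frame of display_board above -0.14 m and (x of needle_bearing_center in the frame of display_board between -0.012 and 0.012 m and y of needle_bearing_center in the frame of display_board between -0.02 and 0.004 m and z of needle_bearing_center in the frame of display_board between 0.0145 and 0.0205 m) and (x of cup_center in the frame of display_board between -0.012 and 0.012 m and y of cup_center in the frame of display_board between -0.108 and -0.084 m and z of cup_center in the frame of display_board between 0.018 and 0.024 m) and (x of roller_ring_center in the frame of display_board between -0.012 and 0.012 m and y of roller_ring_center in the frame of display_board between -0.196 and -0.172 m and z of roller_ring_center in the frame of display_board between 0.014 and 0.02 m) and (x of black_bearing_center in the frame of display_board between -0.012 and 0.012 m and y of black_bearing_center in the frame of display_board between -0.284 and -0.26 m and z of black_bearing_center in the frame of display_board between 0.0135 and 0.0195 m)))); the robot touches nothing.
It also fails if it takes over 99 s, if anything falls off the work surface, if the arm or the gripper's body presses on something with over 40 N, if the wrist force passes 120 N, or if a joint passes its speed limit or range.

ROBOT

A 6-joint arm with a two-finger parallel gripper is mounted at the origin on a cart in front of the work surface, level with it; the furniture and walls round the work are solid. World frame = base frame: x ahead of the robot, y to its left, z up, the work surface at z = 0. Lengths are in m, angles in rad, forces in N, time in s.
With the tool pointing down it reaches from about 0.325 to 0.775 m from the base axis. Payload 5.5 kg.
Tool frame: the origin (TCP) lies at the very end of the fingers, on their centre line; the grasp point (between the pads) lies 19 mm behind it; z points along the fingers, y is the line along which they close (so a half turn about z gives the same grasp; the last joint's range is limited). The gripper opens to 85 mm and grips with 20 to 120 N. Pads are 22 mm wide; open, the fingers measure 114 mm over their backs; the gripper's body (76 mm by 85 mm) begins 54 mm behind the grasp point. The pads swing forward as they close: fully open they stand 13 mm farther back than shut.
Start: joints at [1.254, 0.091, 1.231, -0, 1.82, -0.057], TCP at [0.154, 0.58, 0.21] pointing down, gripper open.
Joint ranges: [-2.87, 2.87], [-0.86, 2.18], [0.17, 2.46], [-1.51, 4.65], [0.06, 2.69], [-2.65, 2.65]. Speed limits (rad/s): [2.57, 2.57, 3.01, 3.14, 3.14, 3.14].

INTERFACE

Orientations are given as a unit quaternion [x, y, z, w].
In Python, from rig import bot, cams gives the robot as it stands. The module is installed in compiled form; this text tells all that it offers.
- The arm moves only by the tool apply_moves, never from a script. Its argument "targets" is a list of rows, each an object with "rotation": the turn, a rotation vector about the tool's x, y, z in rad, a list of three; "translation": the shift along the tool's x, y, z in cm, a list of three; "fingers": the closure in counts, from 0 (fully open) to 255 (shut). A call has 1 to 20 rows; each row is the pose to reach, as a shift and turn from the pose commanded when the call began, along the tool's axes at that moment; what a row does not reach only later rows make up. A row lasts 1/10 s, in which the tool goes at most 50 mm and 8.59 degrees, less where a joint would pass 70% of its speed; a pose out of reach is approached as far as the arm can. A call with a gripper value outside its range is refused whole. The fingers move at their own pace and stop on an object; "grip_force" is the grip in N (left out, the last holds). Time passes only in rows, so rows that repeat a pose let the fingers close. It gives the time, the measured TCP pose, the force, the opening and the grip force at its end, in the units of the state.
- bot.get_state(): the state, without advancing time (a new reading comes with each control period).
- cams.read_camera(name): name is "side" or "top" or "wrist"; returns (picture, depth): 400x640x3 uint8, red, green, blue; 400x640 float32, m along the optical axis (not along the pixel's ray), 0 where there is no reading.
- cams.camera_info(name): a dict with "mtx" (3x3 intrinsics, pixels), "D" ([k1, k2, p1, p2, k3] as OpenCV has them; the pictures are not rectified), "R" (3x3) and "t" (3): a world point X has camera coordinates R X + t. Camera axes: x right, y down, z forward; pixel columns grow to the right and rows downward; lengths in m; the calibration is good to about 2 mm. A picture is of the moment at which its call begins: read the wrist's pose just before it. camera_info takes no time and is no camera call; for the wrist camera it gives the pose at the moment of the call.
- bot.hand_in(): hands the job in; it is judged then, once.
The state is a dict: "t": time; "q": joint angles; "joint_velocities": joint speeds; "tau": joint torques, N m; "tool_pos": TCP position; "ee_rot": TCP orientation; "force": force on the tool from outside, world axes, zero at the start; "ft_torque": the same for the moment, N m; "width": opening from 0.0 (shut) to 1.0 (fully open); "finger_force": force on a finger pad.
Only numpy, scipy, OpenCV 4.12 (cv2) and the standard library are available. Lean on these libraries where they do the work, as an engineer would, in place of code of your own. Each camera call takes 0.05 s, during which the arm holds its last target. There are 200 camera calls.

## Working session

There is one attempt and no reset: what is moved stays moved. The work goes in short steps, Python scripts to look and compute and a tool call to move; the robot and the scene stay as the last step left them, time stands still between calls to the robot, and variables do not carry over. Pictures are saved under pics/ and viewed, at most 14 in all, crops included, and the job is handed in when it is done.

Besides the shell and the picture viewer there is one more tool, called after ">>>" as a command line: name --argument value ..., lists and objects as JSON in quotes. apply_moves: Moves the arm, as the interface text tells. Its arguments: {"type":"object","properties":{"targets":{"type":"array"},"grip_force":{"type":"number"}},"required":["targets"]}

```bash
mkdir -p pics
cat > h.py <<'E'
import cv2, numpy as np
from rig import bot, cams
def ray(name,uv,z,info=None):
    i=info or cams.camera_info(name); R=np.array(i["R"]);t=np.array(i["t"])
    p=cv2.undistortPoints(np.array(uv,float).reshape(-1,1,2),np.array(i["mtx"]),np.array(i["D"])).reshape(-1,2)
    d=np.c_[p,np.ones(len(p))]@R; c=-R.T@t
    return c+d*((z-c[2])/d[:,2])[:,None]
def world(name,depth,info=None):
    i=info or cams.camera_info(name); R=np.array(i["R"]);t=np.array(i["t"])
    h,w=depth.shape; u,v=np.meshgrid(np.arange(w),np.arange(h))
    p=cv2.undistortPoints(np.stack([u,v],-1).reshape(-1,1,2).astype(float),np.array(i["mtx"]),np.array(i["D"])).reshape(-1,2)
    X=np.c_[p,np.ones(len(p))]*depth.reshape(-1,1)
    return ((X-t)@R).reshape(h,w,3)
E
python3 - <<'E'
from h import *
for n in ["top","side"]:
    im,d=cams.read_camera(n); cv2.imwrite(f"pics/{n}0.png",im[:,:,::-1]); np.save(n+"d.npy",d); 
    i=cams.camera_info(n); print(n,-np.array(i["R"]).T@np.array(i["t"]),np.array(i["R"])[2])
s=bot.get_state(); print({k:np.round(v,3) for k,v in s.items()})
E
```

```text
top [ 0.364085   -0.17598469  0.96666142] [ 0.14162638 -0.00749119 -0.98989184]
side [0.34517924 0.48103586 0.67591932] [ 0.15933216 -0.73709349 -0.65673925]
{'t': np.float64(0.1), 'q': array([ 1.254,  0.092,  1.232,  0.   ,  1.82 , -0.057]), 'joint_velocities': array([-0.   , -0.002, -0.003, -0.001,  0.001,  0.001]), 'tau': array([ 2.0000e-03, -4.6022e+01, -4.1922e+01, -0.0000e+00,  1.1000e-02,
        0.0000e+00]), 'tool_pos': array([0.154, 0.58 , 0.209]), 'ee_rot': array([ 0.13 ,  0.992, -0.001, -0.   ]), 'force': array([ 0.152, -0.365,  0.324]), 'ft_torque': array([ 0.019, -0.076,  0.027]), 'finger_force': np.float64(0.0), 'width': np.float64(1.001)}
```

View pics/top0.png

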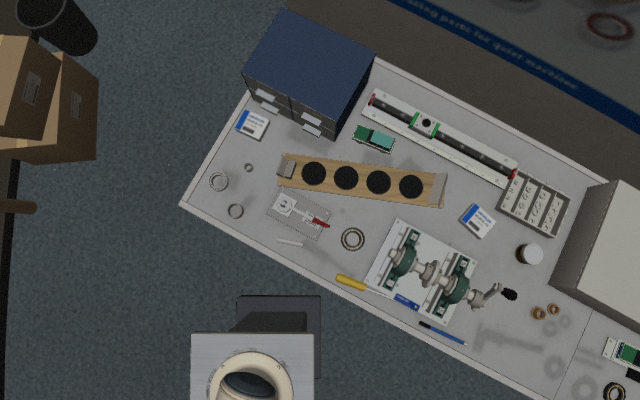

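View pics/side0.png

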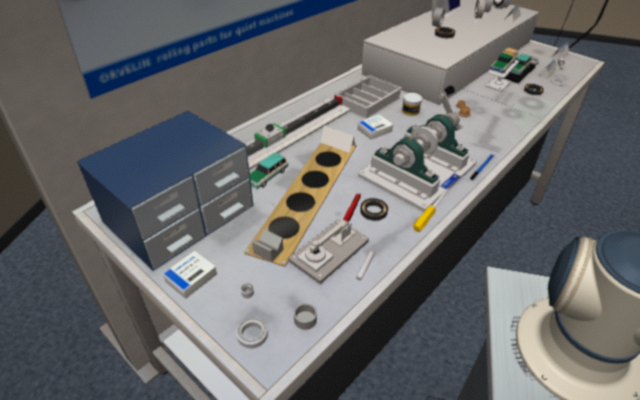

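The top view shows the V-block at the board's left end (287,167) and the card at the right end (437,190). The pads are at (313,173), (345,178), (378,182) and (411,187). The parts are the needle bearing (249,167), roller ring (219,181), cup (236,211) and black bearing (353,239). The side view agrees on which end is which.

Run:
```python
from h import *
uvs=dict(vb=(287,167,.034),p1=(313,173,.009),p2=(345,178,.009),p3=(378,182,.009),p4=(411,187,.009),card=(437,190,.03),needle=(249,167,.017),ring=(219,181,.016),cup=(236,211,.024),black=(353,239,.015))
im=cv2.imread("pics/top0.png"); g=cv2.cvtColor(im,cv2.COLOR_BGR2GRAY)
P={}
for k,(u,v,z) in uvs.items():
    P[k]=ray("top",[(u,v)],z)[0]; print(k,P[k].round(3),"r",np.hypot(*P[k][:2]).round(3))
# refined pads
m=(g<45).astype(np.uint8); n,l,st,c=cv2.connectedComponentsWithStats(m)
for i in range(1,n):
    if 200<st[i,4]<900 and 290<c[i][0]<430 and 150<c[i][1]<210: print("pad",c[i],ray("top",[c[i]],.009)[0].round(4))
d=np.load("sided.npy"); i=cams.camera_info("side")
W=world("top",np.load("topd.npy"))
for k,(u,v,z) in uvs.items(): print(k,W[v,u].round(3))
# obstacles height map near
for (u,v) in [(285,205),(322,225),(283,88),(330,130),(374,138),(405,245),(252,124),(424,123)]: print(u,v,W[v,u].round(3))
big=cv2.resize(im[140:260,190:390],None,fx=4,fy=4,interpolation=cv2.INTER_CUBIC); cv2.imwrite("pics/crop0.png",big)
```

```text
vb [ 0.578 -0.09   0.034] r 0.585
p1 [ 0.567 -0.158  0.009] r 0.588
p2 [ 0.553 -0.243  0.009] r 0.604
p3 [ 0.542 -0.332  0.009] r 0.635
p4 [ 0.528 -0.42   0.009] r 0.675
card [ 0.517 -0.484  0.03 ] r 0.708
needle [0.582 0.013 0.017] r 0.582
ring [0.545 0.092 0.016] r 0.552
cup [0.463 0.043 0.024] r 0.465
black [ 0.39  -0.262  0.015] r 0.47
pad [313.35240275 173.00686499] [ 0.5668 -0.1588  0.009 ]
pad [345.74770642 177.35321101] [ 0.5548 -0.2455  0.009 ]
pad [378.16666667 181.875     ] [ 0.5423 -0.3323  0.009 ]
pad [410.50352941 186.26352941] [ 0.5302 -0.4192  0.009 ]
vb [ 0.58  -0.089  0.024]
p1 [ 0.567 -0.158  0.006]
p2 [ 0.553 -0.243  0.009]
p3 [ 0.542 -0.332  0.01 ]
p4 [ 0.528 -0.42   0.009]
card [ 0.517 -0.484  0.029]
needle [ 0.586  0.017 -0.002]
ring [ 0.548  0.097 -0.   ]
cup [0.466 0.048 0.001]
black [ 0.391 -0.264 -0.003]
285 205 [ 0.475 -0.088  0.054]
322 225 [ 0.422 -0.181  0.096]
283 88 [ 0.738 -0.09   0.164]
330 130 [ 0.664 -0.202  0.077]
374 138 [ 0.654 -0.319  0.041]
405 245 [ 0.373 -0.384  0.071]
252 124 [0.699 0.007 0.024]
424 123 [ 0.691 -0.45   0.056]
```

View pics/crop0.png

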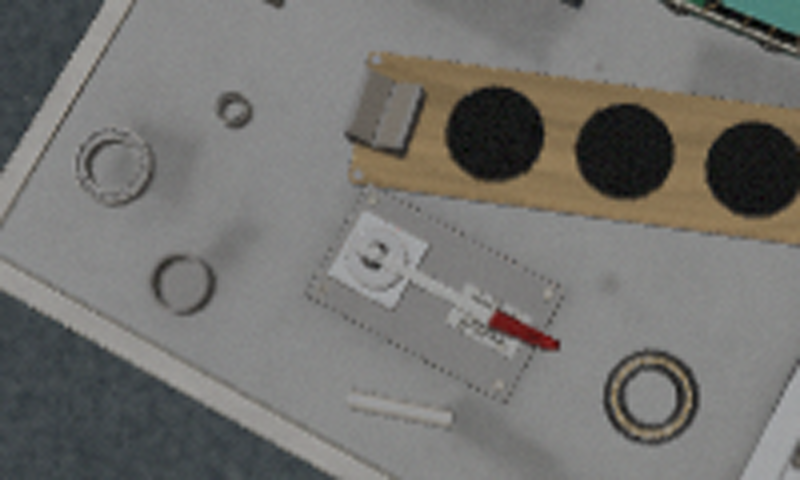

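```bash
cat >> h.py <<'E'
from scipy.spatial.transform import Rotation as Ro
def rel(p,yaw):
    "shift (cm) and turn (rad) in tool axes to TCP p, tool down, closing along yaw (deg, mod 180)"
    s=bot.get_state(); R0=Ro.from_quat(s["ee_rot"]); best=None
    for a in (yaw,yaw+180):
        a=np.radians(a); y=np.array([np.cos(a),np.sin(a),0]); z=np.array([0,0,-1.]); x=np.cross(y,z)
        r=(R0.inv()*Ro.from_matrix(np.c_[x,y,z])).as_rotvec()
        if best is None or np.linalg.norm(r)<np.linalg.norm(best): best=r
    print("shift cm",(R0.inv().apply(np.array(p)-s["tool_pos"])*100).round(2),"turn",best.round(3),"tool",s["tool_pos"].round(4))
E
python3 -c "
from h import *
rel((.545,.092,.2),-8)"
```

```text
shift cm [-50.31 -37.08   0.99] turn [-2.000e-03  1.000e-03  1.451e+00] tool [0.154  0.5796 0.2093]
```

>>> apply_moves --targets '[{"translation": [-50.3, -37.1, 1], "rotation": [0, 0, 1.45], "fingers": 0}, {"translation": [-50.3, -37.1, 1], "rotation": [0, 0, 1.45], "fingers": 0}, {"translation": [-50.3, -37.1, 1], "rotation": [0, 0, 1.45], "fingers": 0}, {"translation": [-50.3, -37.1, 1], "rotation": [0, 0, 1.45], "fingers": 0}, {"translation": [-50.3, -37.1, 1], "rotation": [0, 0, 1.45], "fingers": 0}, {"translation": [-50.3, -37.1, 1], "rotation": [0, 0, 1.45], "fingers": 0}, {"translation": [-50.3, -37.1, 1], "rotation": [0, 0, 1.45], "fingers": 0}, {"translation": [-50.3, -37.1, 1], "rotation": [0, 0, 1.45], "fingers": 0}, {"translation": [-50.3, -37.1, 1], "rotation": [0, 0, 1.45], "fingers": 0}, {"translation": [-50.3, -37.1, 1], "rotation": [0, 0, 1.45], "fingers": 0}, {"translation": [-50.3, -37.1, 1], "rotation": [0, 0, 1.45], "fingers": 0}, {"translation": [-50.3, -37.1, 1], "rotation": [0, 0, 1.45], "fingers": 0}, {"translation": [-50.3, -37.1, 1], "rotation": [0, 0, 1.45], "fingers": 0}, {"translation": [-50.3, -37.1, 1], "rotation": [0, 0, 1.45], "fingers": 0}, {"translation": [-50.3, -37.1, 1], "rotation": [0, 0, 1.45], "fingers": 0}, {"translation": [-50.3, -37.1, 1], "rotation": [0, 0, 1.45], "fingers": 0}, {"translation": [-50.3, -37.1, 1], "rotation": [0, 0, 1.45], "fingers": 0}, {"translation": [-50.3, -37.1, 1], "rotation": [0, 0, 1.45], "fingers": 0}]'

```text
t: 1.9
tool_pos: [0.5445, 0.0931, 0.2007]
ee_rot: [0.754, 0.657, 0.0, 0.0]
force: [0.0, 0.2, -0.2]
width: 0.997
finger_force: 0.0
```

Run:
```python
from h import *
s=bot.get_state(); print(s["t"],s["tool_pos"],s["q"].round(2))
i=cams.camera_info("wrist"); im,d=cams.read_camera("wrist"); cv2.imwrite("pics/w1.png",im[:,:,::-1])
import pickle; pickle.dump((i,im,d),open("w1.pkl","wb"))
rel((.545,.092,.2),-8)
```

```text
1.9 [0.54453168 0.09314292 0.20072108] [ 0.11 -0.04  1.38  0.    1.8   0.25]
shift cm [-0.09  0.06  0.07] turn [ 0.    -0.     0.002] tool [0.5446 0.093  0.2007]
```

View pics/w1.png

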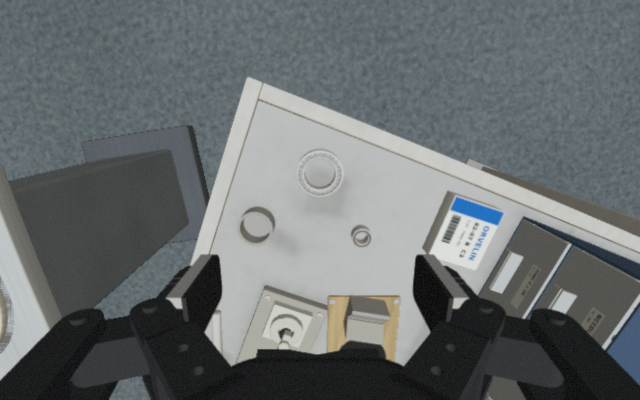

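The wrist view shows the ring (320,173), cup (257,225) and needle bearing (361,236), all clear of obstacles. Next I'll fit circles to their outlines.

```bash
cat >> h.py <<'E'
def circ(im,info,guess,z,dia,name="wrist",tol=0.12):
    "outer circle nearest guess; z of its rim, known diameter"
    u,v=guess; px=np.linalg.norm(ray(name,[(u+10,v)],z,info)-ray(name,[(u,v)],z,info))/10
    r=dia/2/px; S=4; w=int(r*2.2); g=cv2.cvtColor(im,cv2.COLOR_RGB2GRAY)
    x0,y0=int(u)-w,max(int(v)-w,0); c=cv2.resize(g[y0:int(v)+w,x0:int(u)+w],None,fx=S,fy=S,interpolation=cv2.INTER_CUBIC)
    h=cv2.HoughCircles(cv2.GaussianBlur(c,(5,5),1.5),cv2.HOUGH_GRADIENT,1,S*3,param1=80,param2=12,minRadius=int(r*S*(1-tol)),maxRadius=int(r*S*(1+tol)))
    if h is None: print("none",r); return
    for k in h[0][:3]:
        p=((k[0]+.5)/S-.5+x0,(k[1]+.5)/S-.5+y0); print("px",np.round(p,1),"r",round(k[2]/S,1),"exp",round(r,1),ray(name,[p],z,info)[0].round(4))
E
python3 - <<'E'
from h import *; import pickle
i,im,d=pickle.load(open("w1.pkl","rb"))
for g,z,D in [((320,173),.016,.052),((257,225),.024,.040),((361,236),.017,.023)]: circ(im,i,g,z,D)
E
```

```text
px [319.5 173.2] r 23.3 exp 24.0 [0.5472 0.0973 0.016 ]
px [318.8 176.8] r 26.6 exp 24.0 [0.5459 0.0936 0.016 ]
px [319.2 163.2] r 23.0 exp 24.0 [0.5484 0.1082 0.016 ]
px [257.  224.8] r 18.4 exp 18.0 [0.4709 0.0511 0.024 ]
px [259.  219.8] r 16.6 exp 18.0 [0.4742 0.0565 0.024 ]
px [255.8 228.5] r 16.4 exp 18.0 [0.4687 0.0469 0.024 ]
px [361.5 237.5] r 9.3 exp 10.0 [0.5847 0.0172 0.017 ]
px [360.5 233.8] r 9.5 exp 10.0 [0.5841 0.0219 0.017 ]
px [362.2 240.8] r 8.8 exp 10.0 [0.5852 0.0131 0.017 ]
```

>>> apply_moves --grip_force 40 --targets '[{"translation": [0.3, 0.2, 5], "rotation": [0, 0, 0], "fingers": 0}, {"translation": [0.3, 0.2, 10], "rotation": [0, 0, 0], "fingers": 0}, {"translation": [0.3, 0.2, 14], "rotation": [0, 0, 0], "fingers": 0}, {"translation": [0.3, 0.2, 17], "rotation": [0, 0, 0], "fingers": 0}, {"translation": [0.3, 0.2, 18.5], "rotation": [0, 0, 0], "fingers": 0}, {"translation": [0.3, 0.2, 19.5], "rotation": [0, 0, 0], "fingers": 0}, {"translation": [0.3, 0.2, 20], "rotation": [0, 0, 0], "fingers": 0}, {"translation": [0.3, 0.2, 20], "rotation": [0, 0, 0], "fingers": 0}, {"translation": [0.3, 0.2, 20], "rotation": [0, 0, 0], "fingers": 255}, {"translation": [0.3, 0.2, 20], "rotation": [0, 0, 0], "fingers": 255}, {"translation": [0.3, 0.2, 20], "rotation": [0, 0, 0], "fingers": 255}, {"translation": [0.3, 0.2, 20], "rotation": [0, 0, 0], "fingers": 255}, {"translation": [0.3, 0.2, 20], "rotation": [0, 0, 0], "fingers": 255}, {"translation": [0.3, 0.2, 20], "rotation": [0, 0, 0], "fingers": 255}, {"translation": [0.3, 0.2, 20], "rotation": [0, 0, 0], "fingers": 255}, {"translation": [0.3, 0.2, 20], "rotation": [0, 0, 0], "fingers": 255}]'

```text
t: 3.55
tool_pos: [0.5473, 0.0948, 0.0003]
ee_rot: [0.755, 0.656, -0.0, -0.0]
force: [-0.0, 0.7, -0.5]
width: -0.004
finger_force: 0.0
```

The fingers shut on nothing, so I'll look before doing anything else.

Run:
```python
from h import *
im,d=cams.read_camera("side"); a=cv2.resize(im[230:390,150:400],None,fx=3,fy=3)
cv2.imwrite("pics/s2.png",a[:,:,::-1])
```

```text
(no output)
```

View pics/s2.png

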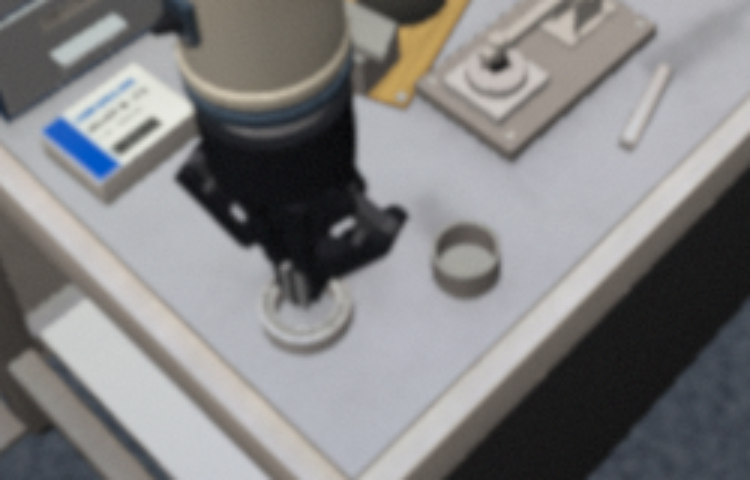

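The fingers slid over the ring's top and closed inside it, so their tips were too high. I'll go up, pre-close to about 64 mm, and measure the tip height and the ring again.

>>> apply_moves --targets '[{"translation": [0, 0, -3], "rotation": [0, 0, 0], "fingers": 255}, {"translation": [0, 0, -7], "rotation": [0, 0, 0], "fingers": 255}, {"translation": [0, 0, -11], "rotation": [0, 0, 0], "fingers": 63}, {"translation": [0, 0, -12], "rotation": [0, 0, 0], "fingers": 63}, {"translation": [0, 0, -12], "rotation": [0, 0, 0], "fingers": 63}, {"translation": [0, 0, -12], "rotation": [0, 0, 0], "fingers": 63}, {"translation": [0, 0, -12], "rotation": [0, 0, 0], "fingers": 63}, {"translation": [0, 0, -12], "rotation": [0, 0, 0], "fingers": 63}]'

```text
t: 4.4
tool_pos: [0.5464, 0.0947, 0.1182]
ee_rot: [0.755, 0.656, -0.001, -0.001]
force: [-0.8, 0.3, 0.4]
width: 0.755
finger_force: 0.0
```

Run:
```python
from h import *; import pickle
s=bot.get_state(); i=cams.camera_info("wrist"); im,d=cams.read_camera("wrist"); cv2.imwrite("pics/w2.png",im[:,:,::-1])
pickle.dump((i,im,d),open("w2.pkl","wb"))
R=np.array(i["R"]); print("cam",-R.T@i["t"],R[2],"tool",s["tool_pos"],s["width"])
W=world("wrist",d,i)
T=Ro.from_quat(s["ee_rot"]).inv().apply((W-s["tool_pos"]).reshape(-1,3)).reshape(W.shape)
# finger tips: lowest points within fingers (tool |x|<.015)
m=(d>0)&(abs(T[...,0])<.02)&(abs(abs(T[...,1])-.04)<.025)&(T[...,2]<.03)&(T[...,2]>-.08)
for sgn in (-1,1):
    q=T[m&(T[...,1]*sgn>0)]; print(len(q), np.percentile(q,[0,1,50,99,100],axis=0).round(4).tolist() if len(q) else "")
```

```text
cam [0.55613852 0.16333875 0.28108673] [-0.04189864 -0.26946063 -0.96209951] tool [0.54644762 0.09471079 0.11824106] 0.7546286827376357
5003 [[-0.0123, -0.0648, -0.08], [-0.01, -0.0629, -0.0799], [0.0079, -0.0388, -0.0694], [0.0141, -0.0323, -0.0292], [0.0148, -0.0297, -0.0261]]
5026 [[-0.0121, 0.0286, -0.08], [-0.01, 0.0311, -0.0799], [0.0078, 0.0376, -0.0696], [0.0139, 0.0617, -0.0291], [0.0145, 0.0638, -0.0259]]
```

View pics/w2.png

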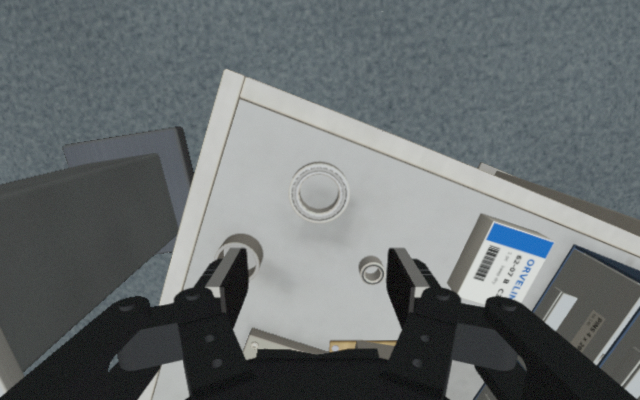

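Run:
```python
from h import *; import pickle
i,im,d=pickle.load(open("w2.pkl","rb")); s=bot.get_state()
W=world("wrist",d,i); T=Ro.from_quat(s["ee_rot"]).inv().apply((W-s["tool_pos"]).reshape(-1,3)).reshape(W.shape)
for u,v in [(214,262),(235,252),(243,251),(240,256),(240,265),(242,290),(236,320),(400,251),(405,265)]: print(u,v,im[v,u],d[v,u].round(4),T[v,u].round(4))
print("table z",W[220,400],W[300,300], "board", W[347,345])
circ(im,i,(320,191),.016,.052); circ(im,i,(371,270),.017,.023)
```

```text
214 262 [27 24 27] 0.1392 [ 0.0069 -0.0451 -0.0356]
235 252 [100 101  98] 0.1388 [ 0.0112 -0.0359 -0.0347]
243 251 [26 28 32] 0.1416 [ 0.0105 -0.0331 -0.0321]
240 256 [25 24 24] 0.1355 [ 0.011  -0.0329 -0.0382]
240 265 [21 17 11] 0.1352 [ 0.0075 -0.0329 -0.0395]
242 290 [23 24 21] 0.1385 [-0.0044 -0.0329 -0.0394]
236 320 [ 98 100 100] 0.1284 [-0.0106 -0.033  -0.0516]
400 251 [101 103 101] 0.139 [ 0.0115  0.0349 -0.0344]
405 265 [101 100  98] 0.1264 [ 0.0115  0.0337 -0.0475]
table z [ 0.61710846  0.05765267 -0.00127286] [ 0.51321552 -0.01254503 -0.00156277] board [ 0.55115242 -0.06939231  0.00467132]
px [318.2 191.5] r 28.6 exp 31.0 [0.5471 0.0989 0.016 ]
px [317.5 195.2] r 32.4 exp 31.0 [0.546  0.0958 0.016 ]
px [316.2 189. ] r 30.5 exp 31.0 [0.5457 0.1013 0.016 ]
px [370.5 267.8] r 12.4 exp 12.8 [0.5838 0.0229 0.017 ]
px [372.5 273. ] r 11.2 exp 12.8 [0.5851 0.0175 0.017 ]
px [373.2 276.8] r 12.6 exp 12.8 [0.5854 0.0136 0.017 ]
```

>>> apply_moves --targets '[{"translation": [0.2, 0, 4], "rotation": [0, 0, 0], "fingers": 63}, {"translation": [0.2, 0, 8], "rotation": [0, 0, 0], "fingers": 63}, {"translation": [0.2, 0, 10], "rotation": [0, 0, 0], "fingers": 63}, {"translation": [0.2, 0, 11], "rotation": [0, 0, 0], "fingers": 63}, {"translation": [0.2, 0, 11.8], "rotation": [0, 0, 0], "fingers": 63}, {"translation": [0.2, 0, 11.8], "rotation": [0, 0, 0], "fingers": 63}]'

```text
t: 5.05
tool_pos: [0.5475, 0.0968, 0.002]
ee_rot: [0.755, 0.656, -0.0, -0.0]
force: [-0.8, 0.4, -0.7]
width: 0.757
finger_force: 0.0
```

Run:
```python
from h import *; import pickle
s=bot.get_state(); i=cams.camera_info("wrist"); im,d=cams.read_camera("wrist")
si,sd=cams.read_camera("side")
a=cv2.resize(im[100:400,120:520],None,fx=1.5,fy=1.5); b=cv2.resize(si[290:350,200:290],(600,400),interpolation=cv2.INTER_CUBIC)[:, :]
b=cv2.resize(b,(600,150*2)); c=np.zeros((580,600,3),np.uint8); c[:300]=cv2.resize(a,(600,450))[:300]; c[300:580]=b[:280]
cv2.imwrite("pics/w3.png",c[:,:,::-1]); pickle.dump((i,im,d),open("w3.pkl","wb"))
W=world("wrist",d,i); T=Ro.from_quat(s["ee_rot"]).inv().apply((W-s["tool_pos"]).reshape(-1,3)).reshape(W.shape)
print(s["tool_pos"])
# profile down columns crossing finger tip
for u in (238,243,400): print(u,[(v,W[v,u].round(3).tolist()) for v in range(236,256,3)])
```

```text
[0.54752629 0.09676402 0.00200783]
238 [(236, [0.504, 0.106, -0.001]), (239, [0.504, 0.105, -0.001]), (242, [0.504, 0.103, -0.001]), (245, [0.503, 0.101, -0.001]), (248, [0.514, 0.113, 0.033]), (251, [0.515, 0.113, 0.037]), (254, [0.516, 0.113, 0.039])]
243 [(236, [0.507, 0.106, -0.001]), (239, [0.507, 0.104, -0.001]), (242, [0.507, 0.103, -0.0]), (245, [0.506, 0.101, -0.001]), (248, [0.517, 0.113, 0.034]), (251, [0.517, 0.112, 0.035]), (254, [0.517, 0.111, 0.037])]
400 [(236, [0.593, 0.094, -0.001]), (239, [0.592, 0.092, -0.0]), (242, [0.592, 0.091, 0.0]), (245, [0.592, 0.089, -0.001]), (248, [0.585, 0.103, 0.033]), (251, [0.584, 0.103, 0.036]), (254, [0.583, 0.103, 0.039])]
```

View pics/w3.png

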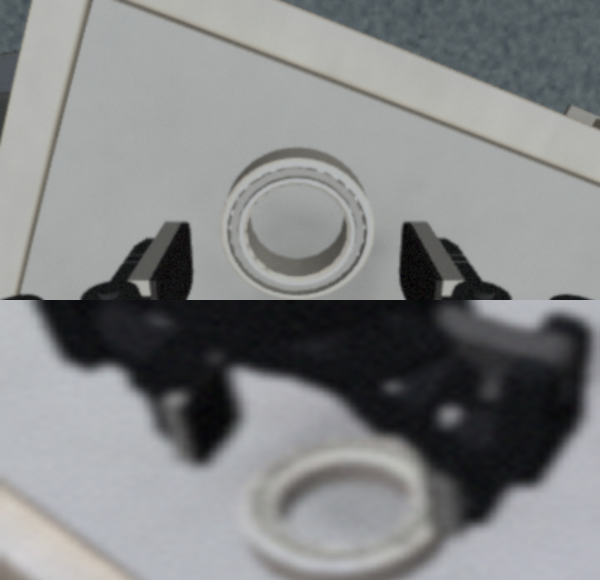

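At TCP z = 2 mm the finger ends really hover about 28–30 mm above the table, both in the wrist depth and in the view of the ring, which lies clear below the fingers. I'll recompute the ring position from this view and then descend further.

Run:
```python
from h import *; import pickle
i,im,d=pickle.load(open("w3.pkl","rb")); s=bot.get_state()
circ(im,i,(319,243),.016,.052,tol=.08)
W=world("wrist",d,i); m=(W[...,2]>.010)&(W[...,2]<.022)&(np.hypot(W[...,0]-.547,W[...,1]-.096)<.05)
q=W[m][:,:2]; print(len(q),q.min(0),q.max(0)); print(cv2.minEnclosingCircle(q.astype(np.float32)))
rel((.547,.096,-.019),-8)
```

```text
px [317.5 247.2] r 49.1 exp 52.7 [0.5478 0.1011 0.016 ]
px [317.8 259.5] r 54.8 exp 52.7 [0.547  0.0945 0.016 ]
px [318.8 256.5] r 51.7 exp 52.7 [0.5477 0.096  0.016 ]
4670 [0.52141981 0.0705847 ] [0.57285453 0.12249807]
((0.5470393896102905, 0.09653456509113312), 0.02635418251156807)
shift cm [-0.11 -0.14  2.27] turn [ 0.002 -0.001  0.001] tool [0.5485 0.0969 0.0037]
```

>>> apply_moves --targets '[{"translation": [0, -0.1, 1], "rotation": [0, 0, 0], "fingers": 63}, {"translation": [0, -0.1, 1.7], "rotation": [0, 0, 0], "fingers": 63}, {"translation": [0, -0.1, 2.1], "rotation": [0, 0, 0], "fingers": 63}, {"translation": [0, -0.1, 2.1], "rotation": [0, 0, 0], "fingers": 63}, {"translation": [0, -0.1, 2.1], "rotation": [0, 0, 0], "fingers": 255}, {"translation": [0, -0.1, 2.1], "rotation": [0, 0, 0], "fingers": 255}, {"translation": [0, -0.1, 2.1], "rotation": [0, 0, 0], "fingers": 255}, {"translation": [0, -0.1, 2.1], "rotation": [0, 0, 0], "fingers": 255}, {"translation": [0, -0.1, 2.1], "rotation": [0, 0, 0], "fingers": 255}]'

```text
t: 6.05
tool_pos: [0.547, 0.097, -0.0181]
ee_rot: [0.755, 0.656, 0.0, 0.0]
force: [0.3, -0.6, 2.7]
width: 0.567
finger_force: 41.7
```

>>> apply_moves --targets '[{"translation": [0, 0, -1], "rotation": [0, 0, 0], "fingers": 255}, {"translation": [0, 0, -3], "rotation": [0, 0, 0], "fingers": 255}, {"translation": [0, 0, -6], "rotation": [0, 0, 0], "fingers": 255}, {"translation": [0, 0, -10], "rotation": [0, 0, 0], "fingers": 255}, {"translation": [0, 0, -14], "rotation": [0, 0, 0], "fingers": 255}, {"translation": [0, 0, -14], "rotation": [0, 0, 0], "fingers": 255}]'

```text
t: 6.65
tool_pos: [0.5496, 0.0973, 0.1294]
ee_rot: [0.755, 0.656, 0.005, 0.003]
force: [0.7, -0.3, -0.4]
width: 0.574
finger_force: 41.6
```

Run:
```python
from h import *; import pickle
s=bot.get_state(); i=cams.camera_info("wrist"); im,d=cams.read_camera("wrist")
cv2.imwrite("pics/w4.png",im[:,:,::-1]); pickle.dump((i,im,d),open("w4.pkl","wb"))
rel((.5548,-.2455,.12),-8)
```

```text
shift cm [-33.85   5.37   0.56] turn [ 0.007 -0.002  0.001] tool [0.5484 0.0972 0.1259]
```

View pics/w4.png

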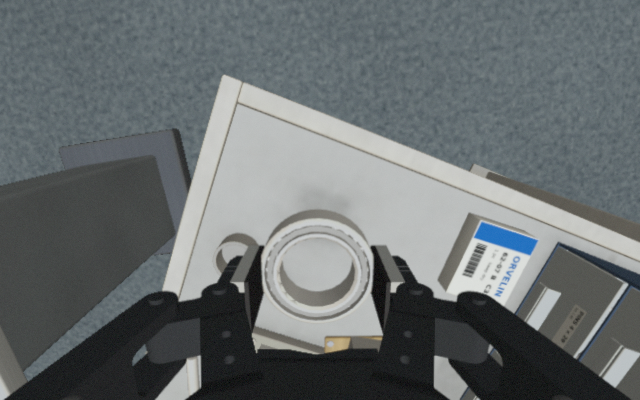

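The ring is held level, centred near (315,280). Next I'll carry it over pad 2.

>>> apply_moves --targets '[{"translation": [-4, 0.6, 0], "rotation": [0, 0, 0], "fingers": 255}, {"translation": [-8, 1.3, 0], "rotation": [0, 0, 0], "fingers": 255}, {"translation": [-12, 1.9, 0], "rotation": [0, 0, 0], "fingers": 255}, {"translation": [-16, 2.5, 0], "rotation": [0, 0, 0], "fingers": 255}, {"translation": [-20, 3.2, 0], "rotation": [0, 0, 0], "fingers": 255}, {"translation": [-24, 3.8, 0], "rotation": [0, 0, 0], "fingers": 255}, {"translation": [-28, 4.4, 0], "rotation": [0, 0, 0], "fingers": 255}, {"translation": [-31, 5, 0], "rotation": [0, 0, 0], "fingers": 255}, {"translation": [-33, 5.3, 0], "rotation": [0, 0, 0], "fingers": 255}, {"translation": [-33.9, 5.4, 0], "rotation": [0, 0, 0], "fingers": 255}, {"translation": [-33.9, 5.4, 0], "rotation": [0, 0, 0], "fingers": 255}, {"translation": [-33.9, 5.4, 0], "rotation": [0, 0, 0], "fingers": 255}]'

```text
t: 7.9
tool_pos: [0.5529, -0.2452, 0.1207]
ee_rot: [0.754, 0.656, -0.0, -0.001]
force: [-0.0, 0.1, -1.0]
width: 0.571
finger_force: 41.6
```

```bash
cat >> h.py <<'E'
import pickle
def look(f):
    s=bot.get_state(); i=cams.camera_info("wrist"); im,d=cams.read_camera("wrist"); pickle.dump((i,im,d),open(f"{f}.pkl","wb")); cv2.imwrite(f"pics/{f}.png",im[:,:,::-1])
    return s,i,im,d
def held(s,i,d,dia):
    "centre of the held part, in tool axes (m), from depth"
    W=world("wrist",d,i); T=Ro.from_quat(s["ee_rot"]).inv().apply((W-s["tool_pos"]).reshape(-1,3)).reshape(W.shape)
    m=(d>0)&(T[...,2]>-.045)&(T[...,2]<.01)&(abs(T[...,1])<dia/2+.001)&(abs(T[...,0])<.05); q=T[m]
    if len(q)<50: print("held none"); return
    print("held",len(q),cv2.minEnclosingCircle(q[:,:2].astype(np.float32)),"z",np.percentile(q[:,2],[1,99]).round(4))
def pads(i,im):
    g=im.max(2); m=cv2.morphologyEx((g<60).astype(np.uint8),cv2.MORPH_OPEN,np.ones((5,5)))
    for c in cv2.findContours(m,cv2.RETR_EXTERNAL,cv2.CHAIN_APPROX_NONE)[0]:
        if len(c)<60: continue
        p=ray("wrist",c.reshape(-1,2),.009,i)[:,:2]
        (x,y),r=cv2.minEnclosingCircle(p.astype(np.float32))
        if .028<r<.04: print("pad",round(x,4),round(y,4),"r",round(r,4),"px",c.mean((0,1)).round(),"area ratio",round(cv2.contourArea(p.astype(np.float32))/(np.pi*r*r),2))
E
python3 - <<'E'
from h import *
s,i,im,d=look("w5"); print(s["tool_pos"]); held(s,i,d,.052); pads(i,im)
E
```

```text
[ 0.55293879 -0.24522356  0.12066262]
held 8208 ((0.0019665230065584183, -0.00015925154730211943), 0.02872433140873909) z [-0.0438 -0.0195]
pad 0.598 -0.3443 r 0.0356 px [379. 287.] area ratio 0.17
pad 0.4807 -0.328 r 0.0357 px [254. 287.] area ratio 0.16
pad 0.5559 -0.2461 r 0.0319 px [322. 189.] area ratio 0.75
pad 0.5682 -0.1599 r 0.0322 px [322.  88.] area ratio 0.96
```

View pics/w5.png

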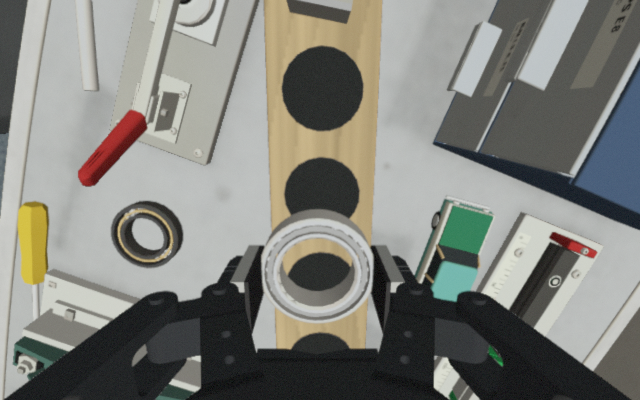

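Pads 1 and 2 fit at (0.568,-0.160) and (0.556,-0.2465), in line with the top view. Now I'll place the ring.

>>> apply_moves --targets '[{"translation": [-0.2, 0.3, 4], "rotation": [0, 0, 0], "fingers": 255}, {"translation": [-0.2, 0.3, 8], "rotation": [0, 0, 0], "fingers": 255}, {"translation": [-0.2, 0.3, 10.5], "rotation": [0, 0, 0], "fingers": 255}, {"translation": [-0.2, 0.3, 11.8], "rotation": [0, 0, 0], "fingers": 255}, {"translation": [-0.2, 0.3, 12.4], "rotation": [0, 0, 0], "fingers": 255}, {"translation": [-0.2, 0.3, 12.8], "rotation": [0, 0, 0], "fingers": 255}, {"translation": [-0.2, 0.3, 12.8], "rotation": [0, 0, 0], "fingers": 255}, {"translation": [-0.2, 0.3, 12.8], "rotation": [0, 0, 0], "fingers": 255}, {"translation": [-0.2, 0.3, 12.8], "rotation": [0, 0, 0], "fingers": 50}, {"translation": [-0.2, 0.3, 12.8], "rotation": [0, 0, 0], "fingers": 50}, {"translation": [-0.2, 0.3, 12.8], "rotation": [0, 0, 0], "fingers": 50}, {"translation": [-0.2, 0.3, 12.8], "rotation": [0, 0, 0], "fingers": 50}, {"translation": [-0.2, 0.3, 11], "rotation": [0, 0, 0], "fingers": 50}, {"translation": [-0.2, 0.3, 8], "rotation": [0, 0, 0], "fingers": 50}, {"translation": [-0.2, 0.3, 4], "rotation": [0, 0, 0], "fingers": 50}, {"translation": [-0.2, 0.3, 0], "rotation": [0, 0, 0], "fingers": 50}, {"translation": [-0.2, 0.3, 0], "rotation": [0, 0, 0], "fingers": 50}, {"translation": [-0.2, 0.3, 0], "rotation": [0, 0, 0], "fingers": 50}]'

```text
t: 9.75
tool_pos: [0.5566, -0.2491, 0.1232]
ee_rot: [0.755, 0.656, 0.001, 0.002]
force: [-0.4, -0.2, -0.9]
width: 0.802
finger_force: 0.0
```

```bash
cat >> h.py <<'E'
def part(i,d,p,z0,z1,r=.045):
    "part near p by its height band: centre and radius of what shows between z0 and z1"
    W=world("wrist",d,i); m=(d>0)&(W[...,2]>z0)&(W[...,2]<z1)&(np.hypot(W[...,0]-p[0],W[...,1]-p[1])<r)
    q=W[m]
    if len(q)<20: print("none"); return
    print("part",len(q),cv2.minEnclosingCircle(q[:,:2].astype(np.float32)),"bbox mid",(q.min(0)+q.max(0))[:2]/2,"z98",np.percentile(q[:,2],98).round(4))
E
python3 - <<'E'
from h import *
s,i,im,d=look("w6"); print(s["t"],s["tool_pos"]); part(i,d,(.556,-.2465),.016,.03)
part(i,d,(.39,-.262),.007,.022)
rel((.470,.0495,.12),75)
E
```

```text
9.75 [ 0.55659612 -0.24908129  0.12320003]
part 1811 ((0.5555158853530884, -0.24971702694892883), 0.026365559548139572) bbox mid [ 0.55546368 -0.24971324] z98 0.0255
part 2501 ((0.3922274112701416, -0.2620162069797516), 0.03193329647183418) bbox mid [ 0.39231822 -0.26194411] z98 0.0156
shift cm [ 28.34 -12.63   0.11] turn [-0.    -0.    -1.448] tool [ 0.5558 -0.2487  0.1211]
```

Run:
```python
from h import *
i,im,d=pickle.load(open("w5.pkl","rb")); W=world("wrist",d,i)
dx=W[...,:2]-np.array([.392,-.262]); r=np.hypot(dx[...,0],dx[...,1]); a=np.degrees(np.arctan2(dx[...,1],dx[...,0]))
m=(d>0)&(W[...,2]>.006)&(W[...,2]<.13)&(r>.04)&(r<.12)
u,v=np.meshgrid(np.arange(640),np.arange(400)); m&=~((v>235)&(u>170))
for lo in range(-180,180,20):
    q=m&(a>=lo)&(a<lo+20)
    print(lo,[(round(float(r[q&(W[...,2]>z)].min()),3) if (q&(W[...,2]>z)).any() else None) for z in (.01,.045,.07)])
rel((.392,-.262,.12),-8)
```

```text
-180 [0.098, None, None]
-160 [0.079, 0.118, None]
-140 [0.074, 0.112, None]
-120 [0.074, None, None]
-100 [None, None, None]
-80 [None, None, None]
-60 [None, None, None]
-40 [None, None, None]
-20 [None, None, None]
0 [None, None, None]
20 [0.089, None, None]
40 [0.082, 0.103, None]
60 [0.069, 0.069, 0.069]
80 [0.096, None, None]
100 [None, None, None]
120 [None, None, None]
140 [0.093, None, None]
160 [0.093, None, None]
shift cm [ -3.59 -16.03   0.11] turn [-0.    -0.     0.001] tool [ 0.5558 -0.2487  0.1211]
```

>>> apply_moves --targets '[{"translation": [-1, -4, 0], "rotation": [0, 0, 0], "fingers": 0}, {"translation": [-1.9, -8, 0], "rotation": [0, 0, 0], "fingers": 0}, {"translation": [-2.8, -12, 0], "rotation": [0, 0, 0], "fingers": 0}, {"translation": [-3.4, -15, 0], "rotation": [0, 0, 0], "fingers": 0}, {"translation": [-3.6, -16, 0], "rotation": [0, 0, 0], "fingers": 0}, {"translation": [-3.6, -16, 3], "rotation": [0, 0, 0], "fingers": 0}, {"translation": [-3.6, -16, 6], "rotation": [0, 0, 0], "fingers": 0}, {"translation": [-3.6, -16, 9], "rotation": [0, 0, 0], "fingers": 0}, {"translation": [-3.6, -16, 9], "rotation": [0, 0, 0], "fingers": 0}, {"translation": [-3.6, -16, 9], "rotation": [0, 0, 0], "fingers": 0}]'

```text
t: 10.8
tool_pos: [0.3922, -0.2616, 0.0307]
ee_rot: [0.754, 0.656, -0.0, -0.001]
force: [0.8, 0.2, 0.3]
width: 0.999
finger_force: 0.0
```

Run:
```python
from h import *
s,i,im,d=look("w7"); print(s["t"],s["tool_pos"],s["force"]); part(i,d,(.392,-.262),.007,.022)
rel((.392,-.262,-.023),-8)
```

```text
10.8 [ 0.39219729 -0.26162802  0.03069044] [0.76017563 0.16896886 0.34107403]
part 5047 ((0.39187270402908325, -0.26177531480789185), 0.030986731871962547) bbox mid [ 0.39191588 -0.2617489 ] z98 0.0154
shift cm [ 0.02 -0.1   5.52] turn [0.    0.    0.001] tool [ 0.393  -0.2623  0.0322]
```

>>> apply_moves --targets '[{"translation": [0, 0, 2.5], "rotation": [0, 0, 0], "fingers": 0}, {"translation": [0, 0, 4.2], "rotation": [0, 0, 0], "fingers": 0}, {"translation": [0, 0, 5], "rotation": [0, 0, 0], "fingers": 0}, {"translation": [0, 0, 5.4], "rotation": [0, 0, 0], "fingers": 0}, {"translation": [0, 0, 5.4], "rotation": [0, 0, 0], "fingers": 0}, {"translation": [0, 0, 5.4], "rotation": [0, 0, 0], "fingers": 255}, {"translation": [0, 0, 5.4], "rotation": [0, 0, 0], "fingers": 255}, {"translation": [0, 0, 5.4], "rotation": [0, 0, 0], "fingers": 255}, {"translation": [0, 0, 5.4], "rotation": [0, 0, 0], "fingers": 255}, {"translation": [0, 0, 5.4], "rotation": [0, 0, 0], "fingers": 255}, {"translation": [0, 0, 5.4], "rotation": [0, 0, 0], "fingers": 255}]'

```text
t: 11.95
tool_pos: [0.3931, -0.2627, -0.021]
ee_rot: [0.755, 0.656, 0.0, 0.001]
force: [-1.4, 0.2, 5.1]
width: 0.689
finger_force: 43.1
```

Run:
```python
from h import *
s=bot.get_state(); print(s["tool_pos"],s["force"]); rel((.568,-.160,.125),-8)
```

```text
[ 0.39308182 -0.2627333  -0.02096366] [-1.44695088  0.17933134  5.07900081]
shift cm [ 12.58  15.93 -14.58] turn [0.002 0.001 0.001] tool [ 0.3931 -0.2627 -0.021 ]
```

>>> apply_moves --targets '[{"translation": [0, 0, -1], "rotation": [0, 0, 0], "fingers": 255}, {"translation": [0, 0, -4], "rotation": [0, 0, 0], "fingers": 255}, {"translation": [0, 0, -8], "rotation": [0, 0, 0], "fingers": 255}, {"translation": [0, 0, -12], "rotation": [0, 0, 0], "fingers": 255}, {"translation": [0, 0, -14.5], "rotation": [0, 0, 0], "fingers": 255}, {"translation": [2, 2.6, -14.5], "rotation": [0, 0, 0], "fingers": 255}, {"translation": [4.5, 5.7, -14.5], "rotation": [0, 0, 0], "fingers": 255}, {"translation": [7, 8.8, -14.5], "rotation": [0, 0, 0], "fingers": 255}, {"translation": [9.5, 12, -14.5], "rotation": [0, 0, 0], "fingers": 255}, {"translation": [11.5, 14.6, -14.5], "rotation": [0, 0, 0], "fingers": 255}, {"translation": [12.6, 15.9, -14.5], "rotation": [0, 0, 0], "fingers": 255}, {"translation": [12.6, 15.9, -14.5], "rotation": [0, 0, 0], "fingers": 255}, {"translation": [12.6, 15.9, -14.5], "rotation": [0, 0, 0], "fingers": 255}]'

```text
t: 13.25
tool_pos: [0.5669, -0.1594, 0.1222]
ee_rot: [0.754, 0.657, -0.0, -0.0]
force: [0.4, -0.6, -2.5]
width: 0.689
finger_force: 43.9
```

Run:
```python
from h import *
s,i,im,d=look("w8"); print(s["t"],s["tool_pos"]); held(s,i,d,.062); pads(i,im)
rel((.568,-.160,-.011),-8)
```

```text
13.25 [ 0.56693078 -0.15937596  0.12218947]
held 11770 ((0.002438798313960433, -7.215135701699182e-05), 0.03333360329270363) z [-0.0433 -0.0219]
pad 0.5518 -0.286 r 0.0295 px [320. 322.] area ratio 0.12
pad 0.5561 -0.2388 r 0.0392 px [320. 280.] area ratio 0.68
pad 0.568 -0.1606 r 0.0334 px [320. 188.] area ratio 0.67
pad 0.8109 -0.1135 r 0.039 px [597. 101.] area ratio 0.1
shift cm [ 0.    0.14 13.34] turn [-0.001  0.     0.   ] tool [ 0.5667 -0.1598  0.1224]
```

View pics/w8.png

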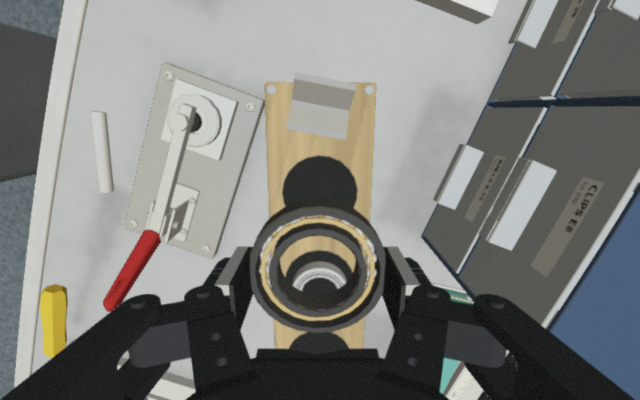

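The black bearing is level over pad 1, near (320,188). The cabinet corner at (423,240) is close, so I'll check the clearance first.

Run:
```python
from h import *
i,im,d=pickle.load(open("w8.pkl","rb")); W=world("wrist",d,i); s=bot.get_state()
T=Ro.from_quat(s["ee_rot"]).inv().apply((W-np.array([.568,-.16,0])).reshape(-1,3)).reshape(W.shape)
u,v=np.meshgrid(np.arange(640),np.arange(400))
for z0,z1 in ((.02,.05),(.05,.1),(.1,.3)):
    m=(d>0)&(W[...,2]>z0)&(W[...,2]<z1)&(d>.2)&(u>395)&(v<285)&(abs(T[...,0])<.06); q=T[m]
    if len(q): k=q[:,1].argmin(); print(z0,q[k].round(3))
    m=(d>0)&(W[...,2]>z0)&(W[...,2]<z1)&(d>.2)&(u<235)&(v<300)&(abs(T[...,0])<.06); q=T[m]
    if len(q): k=q[:,1].argmax(); print("left",z0,q[k].round(3))
W2=pickle.load(open("w6.pkl","rb")); V=world("wrist",W2[2],W2[0]); print(V[185,440],V[145,437],V[120,445])
```

```text
0.02 [ 0.     0.094 -0.033]
left 0.02 [ 0.06  -0.071 -0.024]
0.05 [-0.042  0.095 -0.062]
left 0.05 [ 0.06  -0.092 -0.058]
0.1 [-0.036  0.097 -0.101]
left 0.1 [-0.048 -0.134 -0.1  ]
[ 6.67537682e-01 -2.59529062e-01  8.49737117e-06] [ 0.66658729 -0.22316052 -0.00069128] [ 0.66439229 -0.20051725  0.02587314]
```

>>> apply_moves --targets '[{"translation": [-0.1, 0.1, 4], "rotation": [0, 0, 0], "fingers": 255}, {"translation": [-0.1, 0.1, 8], "rotation": [0, 0, 0], "fingers": 255}, {"translation": [-0.1, 0.1, 11], "rotation": [0, 0, 0], "fingers": 255}, {"translation": [-0.1, 0.1, 12.5], "rotation": [0, 0, 0], "fingers": 255}, {"translation": [-0.1, 0.1, 13.3], "rotation": [0, 0, 0], "fingers": 255}, {"translation": [-0.1, 0.1, 13.3], "rotation": [0, 0, 0], "fingers": 255}, {"translation": [-0.1, 0.1, 13.3], "rotation": [0, 0, 0], "fingers": 255}, {"translation": [-0.1, 0.1, 13.3], "rotation": [0, 0, 0], "fingers": 20}, {"translation": [-0.1, 0.1, 13.3], "rotation": [0, 0, 0], "fingers": 20}, {"translation": [-0.1, 0.1, 13.3], "rotation": [0, 0, 0], "fingers": 20}, {"translation": [-0.1, 0.1, 13.3], "rotation": [0, 0, 0], "fingers": 20}, {"translation": [-0.1, 0.1, 11.5], "rotation": [0, 0, 0], "fingers": 20}, {"translation": [-0.1, 0.1, 8], "rotation": [0, 0, 0], "fingers": 20}, {"translation": [-0.1, 0.1, 4], "rotation": [0, 0, 0], "fingers": 20}, {"translation": [-0.1, 0.1, 0], "rotation": [0, 0, 0], "fingers": 20}, {"translation": [-0.1, 0.1, 0], "rotation": [0, 0, 0], "fingers": 20}, {"translation": [-0.1, 0.1, 0], "rotation": [0, 0, 0], "fingers": 20}]'

```text
t: 15.0
tool_pos: [0.569, -0.1608, 0.1242]
ee_rot: [0.754, 0.656, 0.001, 0.001]
force: [-0.3, -0.5, -0.6]
width: 0.924
finger_force: 0.0
```

Run:
```python
from h import *
s,i,im,d=look("w9"); print(s["t"],s["tool_pos"]); part(i,d,(.568,-.160),.016,.03)
rel((.4705,.0495,.125),75)
```

```text
15.0 [ 0.56902012 -0.16077404  0.12417833]
part 2421 ((0.5684855580329895, -0.16080477833747864), 0.0311942957341671) bbox mid [ 0.56833157 -0.16028077] z98 0.0247
shift cm [ 19.44 -12.58  -0.29] turn [-0.     0.    -1.448] tool [ 0.5681 -0.1605  0.1221]
```

>>> apply_moves --targets '[{"translation": [3, -2, 0], "rotation": [0, 0, -0.14], "fingers": 20}, {"translation": [6, -3.9, 0], "rotation": [0, 0, -0.28], "fingers": 20}, {"translation": [9, -5.8, 0], "rotation": [0, 0, -0.42], "fingers": 20}, {"translation": [12, -7.8, 0], "rotation": [0, 0, -0.56], "fingers": 20}, {"translation": [14, -9.1, 0], "rotation": [0, 0, -0.7], "fingers": 20}, {"translation": [16, -10.4, 0], "rotation": [0, 0, -0.84], "fingers": 20}, {"translation": [18, -11.7, 0], "rotation": [0, 0, -0.98], "fingers": 20}, {"translation": [19, -12.3, 0], "rotation": [0, 0, -1.12], "fingers": 20}, {"translation": [19.4, -12.6, 0], "rotation": [0, 0, -1.26], "fingers": 20}, {"translation": [19.4, -12.6, 0], "rotation": [0, 0, -1.38], "fingers": 20}, {"translation": [19.4, -12.6, 3], "rotation": [0, 0, -1.45], "fingers": 20}, {"translation": [19.4, -12.6, 6], "rotation": [0, 0, -1.45], "fingers": 20}, {"translation": [19.4, -12.6, 8], "rotation": [0, 0, -1.45], "fingers": 20}, {"translation": [19.4, -12.6, 8], "rotation": [0, 0, -1.45], "fingers": 20}, {"translation": [19.4, -12.6, 8], "rotation": [0, 0, -1.45], "fingers": 20}]'

```text
t: 16.55
tool_pos: [0.4694, 0.049, 0.0414]
ee_rot: [0.13, 0.992, -0.0, -0.001]
force: [-0.3, 0.4, 1.2]
width: 0.923
finger_force: 0.0
```

Run:
```python
from h import *
s,i,im,d=look("w10"); print(s["t"],s["tool_pos"],s["q"].round(2)); part(i,d,(.4705,.0495),.015,.03)
W=world("wrist",d,i); print(W[300,250],W[300,400])
rel((.4705,.0495,-.013),75)
```

```text
16.55 [0.46941843 0.04902231 0.04141316] [ 0.03 -0.22  1.83  0.    1.54 -1.28]
part 1440 ((0.46725666522979736, 0.04641282930970192), 0.020243151113390923) bbox mid [0.46714099 0.04682656] z98 0.0249
[ 0.51571729 -0.01303839 -0.00062789] [ 0.54352952  0.0912599  -0.00063096]
shift cm [-0.01  0.05  5.57] turn [-0.    -0.     0.002] tool [0.4703 0.049  0.0427]
```

View pics/w10.png

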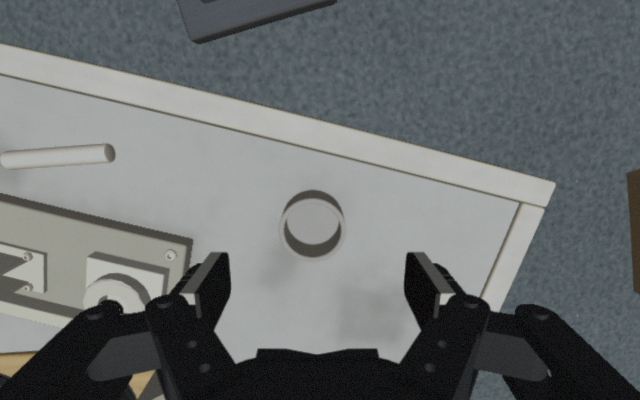

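The cup shows clearly at (312,230), centred 2–3 mm off the tool axis. I'll correct for that and grasp it.

>>> apply_moves --targets '[{"translation": [0.2, -0.3, 2], "rotation": [0, 0, 0], "fingers": 60}, {"translation": [0.2, -0.3, 4], "rotation": [0, 0, 0], "fingers": 60}, {"translation": [0.2, -0.3, 5], "rotation": [0, 0, 0], "fingers": 60}, {"translation": [0.2, -0.3, 5.6], "rotation": [0, 0, 0], "fingers": 60}, {"translation": [0.2, -0.3, 5.6], "rotation": [0, 0, 0], "fingers": 60}, {"translation": [0.2, -0.3, 5.6], "rotation": [0, 0, 0], "fingers": 255}, {"translation": [0.2, -0.3, 5.6], "rotation": [0, 0, 0], "fingers": 255}, {"translation": [0.2, -0.3, 5.6], "rotation": [0, 0, 0], "fingers": 255}, {"translation": [0.2, -0.3, 5.6], "rotation": [0, 0, 0], "fingers": 255}, {"translation": [0.2, -0.3, 5.6], "rotation": [0, 0, 0], "fingers": 255}, {"translation": [0.2, -0.3, 5.6], "rotation": [0, 0, 0], "fingers": 255}, {"translation": [0.2, -0.3, 5.6], "rotation": [0, 0, 0], "fingers": 255}]'

```text
t: 17.8
tool_pos: [0.4686, 0.0467, -0.0122]
ee_rot: [0.13, 0.992, 0.0, 0.001]
force: [-0.6, 0.3, 4.9]
width: 0.448
finger_force: 40.7
```

Run:
```python
from h import *
rel((.5435,-.3333,.13),-8)
```

```text
shift cm [-17.04 -34.79 -14.2 ] turn [2.000e-03 1.000e-03 1.451e+00] tool [ 0.4686  0.0467 -0.0122]
```

>>> apply_moves --targets '[{"translation": [0, 0, -1], "rotation": [0, 0, 0], "fingers": 255}, {"translation": [0, 0, -4], "rotation": [0, 0, 0], "fingers": 255}, {"translation": [0, 0, -8], "rotation": [0, 0, 0], "fingers": 255}, {"translation": [0, 0, -12], "rotation": [0, 0, 0], "fingers": 255}, {"translation": [-0.5, -1, -14.2], "rotation": [0, 0, 0.1], "fingers": 255}, {"translation": [-2, -4, -14.2], "rotation": [0, 0, 0.24], "fingers": 255}, {"translation": [-4, -8, -14.2], "rotation": [0, 0, 0.38], "fingers": 255}, {"translation": [-6, -12.1, -14.2], "rotation": [0, 0, 0.52], "fingers": 255}, {"translation": [-8, -16.2, -14.2], "rotation": [0, 0, 0.66], "fingers": 255}, {"translation": [-10, -20.3, -14.2], "rotation": [0, 0, 0.8], "fingers": 255}, {"translation": [-12, -24.4, -14.2], "rotation": [0, 0, 0.94], "fingers": 255}, {"translation": [-14, -28.5, -14.2], "rotation": [0, 0, 1.08], "fingers": 255}, {"translation": [-15.7, -32, -14.2], "rotation": [0, 0, 1.22], "fingers": 255}, {"translation": [-16.7, -34.1, -14.2], "rotation": [0, 0, 1.34], "fingers": 255}, {"translation": [-17, -34.8, -14.2], "rotation": [0, 0, 1.45], "fingers": 255}, {"translation": [-17, -34.8, -14.2], "rotation": [0, 0, 1.45], "fingers": 255}, {"translation": [-17, -34.8, -14.2], "rotation": [0, 0, 1.45], "fingers": 255}, {"translation": [-17, -34.8, -14.2], "rotation": [0, 0, 1.45], "fingers": 255}]'

```text
t: 19.6
tool_pos: [0.5425, -0.3324, 0.1286]
ee_rot: [0.754, 0.657, 0.0, -0.0]
force: [-1.2, 0.7, -1.6]
width: 0.452
finger_force: 40.4
```

Run:
```python
from h import *
s,i,im,d=look("w11"); print(s["t"],s["tool_pos"]); held(s,i,d,.040); pads(i,im)
part(i,d,(.556,-.249),.016,.03)
W=world("wrist",d,i); T=W-np.array([.5435,-.3333,0]); m=(d>.2)&(W[...,2]>.02)&(abs(T[...,1])<.06)&(T[...,0]>.04)
if m.any(): q=T[m]; print("near +x",q[q[:,0].argmin()])
rel((.5435,-.3333,-.002),-8)
```

```text
19.6 [ 0.54250996 -0.33244453  0.12860789]
held 7593 ((0.00165717548225075, -8.575070751248859e-06), 0.023339075967669487) z [-0.0436 -0.0137]
pad 0.5755 -0.4281 r 0.0384 px [366. 281.] area ratio 0.12
pad 0.5434 -0.3333 r 0.0321 px [319. 190.] area ratio 0.88
pad 0.5506 -0.2362 r 0.0297 px [305.  66.] area ratio 0.11
part 1911 ((0.5558803081512451, -0.24939942359924316), 0.026208097115159035) bbox mid [ 0.55589745 -0.24924384] z98 0.0256
near +x [ 0.0753838  -0.02842723  0.02250305]
shift cm [-0.07  0.1  13.07] turn [ 0.    -0.     0.003] tool [ 0.5426 -0.3324  0.1287]
```

View pics/w11.png

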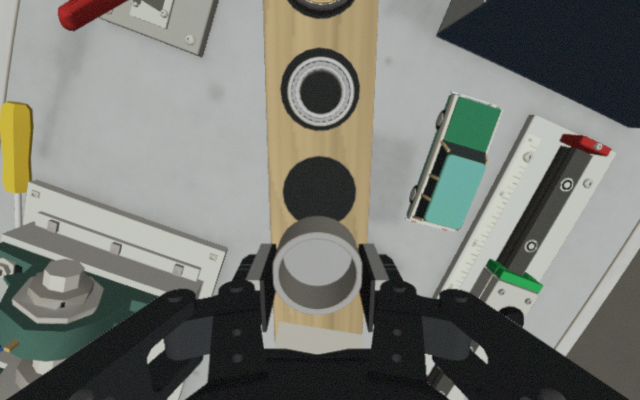

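The cup is held upright over pad 3 (319,190), and the ring sits on pad 2 (319,90). Now I'll place the cup.

>>> apply_moves --targets '[{"translation": [-0.2, 0.1, 4], "rotation": [0, 0, 0], "fingers": 255}, {"translation": [-0.2, 0.1, 8], "rotation": [0, 0, 0], "fingers": 255}, {"translation": [-0.2, 0.1, 11], "rotation": [0, 0, 0], "fingers": 255}, {"translation": [-0.2, 0.1, 12.5], "rotation": [0, 0, 0], "fingers": 255}, {"translation": [-0.2, 0.1, 13.1], "rotation": [0, 0, 0], "fingers": 255}, {"translation": [-0.2, 0.1, 13.1], "rotation": [0, 0, 0], "fingers": 255}, {"translation": [-0.2, 0.1, 13.1], "rotation": [0, 0, 0], "fingers": 255}, {"translation": [-0.2, 0.1, 13.1], "rotation": [0, 0, 0], "fingers": 80}, {"translation": [-0.2, 0.1, 13.1], "rotation": [0, 0, 0], "fingers": 80}, {"translation": [-0.2, 0.1, 13.1], "rotation": [0, 0, 0], "fingers": 80}, {"translation": [-0.2, 0.1, 13.1], "rotation": [0, 0, 0], "fingers": 80}, {"translation": [-0.2, 0.1, 11.5], "rotation": [0, 0, 0], "fingers": 80}, {"translation": [-0.2, 0.1, 8], "rotation": [0, 0, 0], "fingers": 80}, {"translation": [-0.2, 0.1, 4], "rotation": [0, 0, 0], "fingers": 80}, {"translation": [-0.2, 0.1, 0], "rotation": [0, 0, 0], "fingers": 80}, {"translation": [-0.2, 0.1, 0], "rotation": [0, 0, 0], "fingers": 80}, {"translation": [-0.2, 0.1, 0], "rotation": [0, 0, 0], "fingers": 80}]'

```text
t: 21.35
tool_pos: [0.544, -0.336, 0.1316]
ee_rot: [0.754, 0.656, 0.001, 0.002]
force: [0.9, 0.1, -0.4]
width: 0.686
finger_force: 0.0
```

Run:
```python
from h import *
s,i,im,d=look("w12"); print(s["t"],s["tool_pos"]); part(i,d,(.5435,-.3333),.018,.04)
rel((.583,.016,.13),-8)
```

```text
21.35 [ 0.54400973 -0.3360296   0.13156023]
part 826 ((0.5430946350097656, -0.3353286385536194), 0.020145192742347717) bbox mid [ 0.54328339 -0.33539619] z98 0.0342
shift cm [35.36 -0.94 -0.1 ] turn [0.001 0.    0.001] tool [ 0.5433 -0.3355  0.1292]
```

>>> apply_moves --targets '[{"translation": [4, -0.1, 0], "rotation": [0, 0, 0], "fingers": 80}, {"translation": [8, -0.2, 0], "rotation": [0, 0, 0], "fingers": 80}, {"translation": [12, -0.3, 0], "rotation": [0, 0, 0], "fingers": 80}, {"translation": [16, -0.4, 0], "rotation": [0, 0, 0], "fingers": 80}, {"translation": [20, -0.5, 0], "rotation": [0, 0, 0], "fingers": 80}, {"translation": [24, -0.6, 0], "rotation": [0, 0, 0], "fingers": 80}, {"translation": [28, -0.7, 0], "rotation": [0, 0, 0], "fingers": 80}, {"translation": [32, -0.8, 0], "rotation": [0, 0, 0], "fingers": 80}, {"translation": [34.5, -0.9, 0], "rotation": [0, 0, 0], "fingers": 80}, {"translation": [35.4, -0.9, 2], "rotation": [0, 0, 0], "fingers": 80}, {"translation": [35.4, -0.9, 5], "rotation": [0, 0, 0], "fingers": 80}, {"translation": [35.4, -0.9, 8], "rotation": [0, 0, 0], "fingers": 80}, {"translation": [35.4, -0.9, 9], "rotation": [0, 0, 0], "fingers": 80}, {"translation": [35.4, -0.9, 9], "rotation": [0, 0, 0], "fingers": 80}, {"translation": [35.4, -0.9, 9], "rotation": [0, 0, 0], "fingers": 80}]'

```text
t: 22.9
tool_pos: [0.5836, 0.0163, 0.0391]
ee_rot: [0.755, 0.656, 0.0, 0.0]
force: [0.3, 0.5, 1.2]
width: 0.685
finger_force: 0.0
```

Run:
```python
from h import *
s,i,im,d=look("w13"); print(s["t"],s["tool_pos"]); part(i,d,(.583,.016),.009,.022,.03)
rel((.583,.016,-.013),-8)
```

```text
22.9 [0.58358868 0.01625382 0.03914458]
part 809 ((0.5849367380142212, 0.016009457409381866), 0.011634398251771927) bbox mid [0.58500851 0.01618002] z98 0.0171
shift cm [-0.04 -0.12  5.31] turn [ 0.002 -0.     0.   ] tool [0.5842 0.0162 0.0401]
```

>>> apply_moves --targets '[{"translation": [0, 0.1, 2], "rotation": [0, 0, 0], "fingers": 110}, {"translation": [0, 0.1, 4], "rotation": [0, 0, 0], "fingers": 110}, {"translation": [0, 0.1, 5], "rotation": [0, 0, 0], "fingers": 110}, {"translation": [0, 0.1, 5.4], "rotation": [0, 0, 0], "fingers": 110}, {"translation": [0, 0.1, 5.4], "rotation": [0, 0, 0], "fingers": 110}, {"translation": [0, 0.1, 5.4], "rotation": [0, 0, 0], "fingers": 255}, {"translation": [0, 0.1, 5.4], "rotation": [0, 0, 0], "fingers": 255}, {"translation": [0, 0.1, 5.4], "rotation": [0, 0, 0], "fingers": 255}, {"translation": [0, 0.1, 5.4], "rotation": [0, 0, 0], "fingers": 255}, {"translation": [0, 0.1, 5.4], "rotation": [0, 0, 0], "fingers": 255}, {"translation": [0, 0.1, 5.4], "rotation": [0, 0, 0], "fingers": 255}, {"translation": [0, 0.1, 5.4], "rotation": [0, 0, 0], "fingers": 255}]'

```text
t: 24.15
tool_pos: [0.5853, 0.0162, -0.014]
ee_rot: [0.755, 0.656, 0.001, 0.001]
force: [-0.5, 0.5, 6.0]
width: 0.245
finger_force: 39.4
```

Run:
```python
from h import *
rel((.5312,-.4202,.13),-8)
```

```text
shift cm [-43.96   0.73 -14.41] turn [ 0.002 -0.     0.001] tool [ 0.5853  0.0162 -0.014 ]
```

>>> apply_moves --targets '[{"translation": [0, 0, -1], "rotation": [0, 0, 0], "fingers": 255}, {"translation": [0, 0, -4], "rotation": [0, 0, 0], "fingers": 255}, {"translation": [0, 0, -8], "rotation": [0, 0, 0], "fingers": 255}, {"translation": [0, 0, -12], "rotation": [0, 0, 0], "fingers": 255}, {"translation": [-1, 0, -14.4], "rotation": [0, 0, 0], "fingers": 255}, {"translation": [-5, 0.1, -14.4], "rotation": [0, 0, 0], "fingers": 255}, {"translation": [-9, 0.1, -14.4], "rotation": [0, 0, 0], "fingers": 255}, {"translation": [-13, 0.2, -14.4], "rotation": [0, 0, 0], "fingers": 255}, {"translation": [-17, 0.3, -14.4], "rotation": [0, 0, 0], "fingers": 255}, {"translation": [-21, 0.4, -14.4], "rotation": [0, 0, 0], "fingers": 255}, {"translation": [-25, 0.4, -14.4], "rotation": [0, 0, 0], "fingers": 255}, {"translation": [-29, 0.5, -14.4], "rotation": [0, 0, 0], "fingers": 255}, {"translation": [-33, 0.6, -14.4], "rotation": [0, 0, 0], "fingers": 255}, {"translation": [-37, 0.6, -14.4], "rotation": [0, 0, 0], "fingers": 255}, {"translation": [-40.5, 0.7, -14.4], "rotation": [0, 0, 0], "fingers": 255}, {"translation": [-43, 0.7, -14.4], "rotation": [0, 0, 0], "fingers": 255}, {"translation": [-44, 0.7, -14.4], "rotation": [0, 0, 0], "fingers": 255}, {"translation": [-44, 0.7, -14.4], "rotation": [0, 0, 0], "fingers": 255}, {"translation": [-44, 0.7, -14.4], "rotation": [0, 0, 0], "fingers": 255}, {"translation": [-44, 0.7, -14.4], "rotation": [0, 0, 0], "fingers": 255}]'

```text
t: 26.15
tool_pos: [0.5309, -0.419, 0.1287]
ee_rot: [0.754, 0.657, 0.0, -0.0]
force: [-0.1, 0.4, 0.5]
width: 0.242
finger_force: 39.2
```

Run:
```python
from h import *
s,i,im,d=look("w14"); print(s["t"],s["tool_pos"]); held(s,i,d,.023); pads(i,im)
W=world("wrist",d,i); T=W-np.array([.5312,-.4202,0])
for sg in (1,-1):
    m=(d>.2)&(W[...,2]>.03)&(abs(T[...,1])<.06)&(T[...,0]*sg>.03); q=T[m]
    if len(q): print("near",sg,q[(q[:,0]*sg).argmin()])
rel((.5312,-.4202,-.004),-8)
```

```text
26.15 [ 0.5308771 -0.4189911  0.1286808]
held 2494 ((0.0013340883888304234, 3.749429015442729e-05), 0.0162517037242651) z [-0.0441 -0.0149]
pad 0.531 -0.4205 r 0.0322 px [318. 192.] area ratio 0.96
pad 0.5434 -0.334 r 0.0323 px [319.  90.] area ratio 0.96
near 1 [0.09186423 0.05825098 0.03088702]
near -1 [-0.10947927  0.0157978   0.04164036]
shift cm [-0.11  0.04 13.28] turn [ 0.    -0.     0.002] tool [ 0.5309 -0.4191  0.1288]
```

View pics/w14.png

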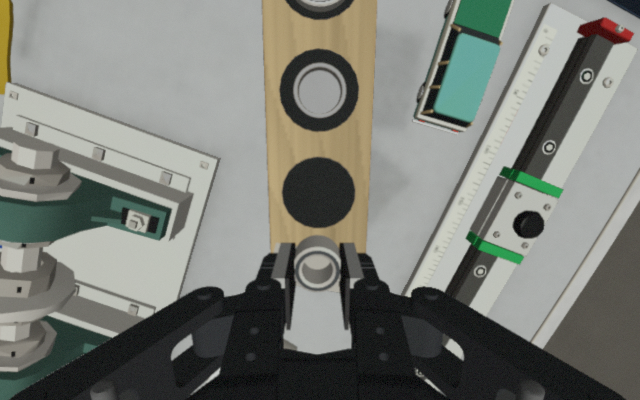

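The needle bearing is level over pad 4 (318,192), so I'll place it.

>>> apply_moves --targets '[{"translation": [-0.2, 0, 4], "rotation": [0, 0, 0], "fingers": 255}, {"translation": [-0.2, 0, 8], "rotation": [0, 0, 0], "fingers": 255}, {"translation": [-0.2, 0, 11], "rotation": [0, 0, 0], "fingers": 255}, {"translation": [-0.2, 0, 12.6], "rotation": [0, 0, 0], "fingers": 255}, {"translation": [-0.2, 0, 13.2], "rotation": [0, 0, 0], "fingers": 255}, {"translation": [-0.2, 0, 13.2], "rotation": [0, 0, 0], "fingers": 255}, {"translation": [-0.2, 0, 13.2], "rotation": [0, 0, 0], "fingers": 255}, {"translation": [-0.2, 0, 13.2], "rotation": [0, 0, 0], "fingers": 120}, {"translation": [-0.2, 0, 13.2], "rotation": [0, 0, 0], "fingers": 120}, {"translation": [-0.2, 0, 13.2], "rotation": [0, 0, 0], "fingers": 120}, {"translation": [-0.2, 0, 13.2], "rotation": [0, 0, 0], "fingers": 120}, {"translation": [-0.2, 0, 11.5], "rotation": [0, 0, 0], "fingers": 120}, {"translation": [-0.2, 0, 8], "rotation": [0, 0, 0], "fingers": 120}, {"translation": [-0.2, 0, 4], "rotation": [0, 0, 0], "fingers": 120}, {"translation": [-0.2, 0, 0], "rotation": [0, 0, 0], "fingers": 120}, {"translation": [-0.2, 0, 0], "rotation": [0, 0, 0], "fingers": 120}, {"translation": [-0.2, 0, 0], "rotation": [0, 0, 0], "fingers": 120}]'

```text
t: 27.9
tool_pos: [0.5308, -0.4232, 0.1318]
ee_rot: [0.755, 0.656, 0.0, 0.002]
force: [-0.2, -0.6, -0.3]
width: 0.525
finger_force: 0.0
```

Run:
```python
from h import *
s,i,im,d=look("w15"); print(s["t"],s["tool_pos"],s["finger_force"]); part(i,d,(.531,-.4205),.015,.04); part(i,d,(.5435,-.3335),.015,.04)
im,d=cams.read_camera("side"); cv2.imwrite("pics/s15.png",cv2.resize(im[130:280,220:400],None,fx=4,fy=4)[:,:,::-1])
```

```text
27.9 [ 0.53077428 -0.42317767  0.13184336] 0.0
part 438 ((0.5298600792884827, -0.4235399067401886), 0.01172548346221447) bbox mid [ 0.52985007 -0.42350184] z98 0.0263
part 818 ((0.5435206890106201, -0.3352610468864441), 0.02007664553821087) bbox mid [ 0.54374102 -0.33527967] z98 0.0342
```

View pics/s15.png

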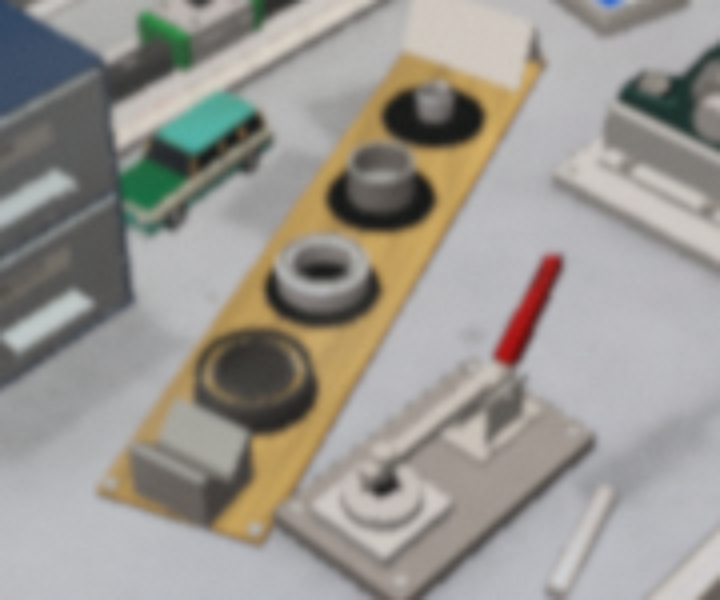

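The side view shows all four parts upright and centred on their pads: needle bearing (435,105) by the card, then cup (380,180), ring (322,270) and black bearing (255,375) by the V-block. The arm is clear of everything.

```bash
python3 -c "
from rig import bot
print(bot.hand_in())"
```

```text
the job is handed in; nothing more can be done
None
```

The job is handed in: needle bearing, cup, roller ring and black bearing stand in that order from the card to the V-block, each measured within about 4 mm of its pad centre, upright and released, after about 28 s; the first try at the roller ring missed and was redone, and the hand-in returned no verdict.

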